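Hold a spring clip open over the drawing board's edge

ROBOT

A 6-joint arm with a two-finger parallel gripper is mounted at the origin on the work surface. World frame = base frame: x ahead of the robot, y to its left, z up, the work surface at z = 0. Lengths are in m, angles in degrees, forces in N, time in s.
With the tool pointing down it reaches from about 0.35 to 0.875 m from the base axis. Payload 4.2 kg.
Tool frame: the origin (TCP) lies midway between the tips of the shut fingers; the grasp point (between the pads) lies 19 mm behind it; x points along the fingers, y is the direction in which the jaws open and shut, and the axes are right-handed (so a half turn about x gives the same grasp; the last joint's range is limited). The gripper opens to 87 mm and grips with 3 to 60 N. Pads are 19 mm wide; open, the fingers measure 117 mm over their backs; the gripper's body (75 mm by 190 mm) begins 51 mm behind the grasp point.
Start: joints at [-59.954, 22.042, 0.453, 0, -68.411, -14.817], TCP at [0.164, -0.603, 0.223] pointing down, gripper open.
Joint ranges: [-179.83, 179.83], [-69.29, 118.12], [-61.27, 80.66], [-181.25, 117.63], [-171.15, -9.14], [-177.46, 177.46]. Speed limits (degrees/s): [159.86, 159.86, 180, 180, 180, 180].

INTERFACE

Orientations are given as a 3x3 rotation matrix whose columns are the frame's x, y, z axes.
In Python, from station import r gives the robot as it stands.
- The arm moves only by the tool play_rows, never from a script. Its argument "plan" is a list that holds one entry, the list of rows, each a list of 6 numbers: the shift along the tool's x, y, z in cm, then the turn, a rotation vector about the tool's x, y, z in units of 10 degrees (1.0 is 10 degrees). A call has 1 to 5 rows; each row is the pose to reach, as a shift and turn from the pose commanded when the call began, along the tool's axes at that moment; what a row does not reach only later rows make up. A row lasts 1/8 s, in which the tool goes at most 62.5 mm and 10.7 degrees, less where a joint would pass 70% of its speed; a pose out of reach is approached as far as the arm can. A call with a gripper value outside its range is refused whole. "hand" is the opening, from 0 (shut) to 1 (fully open), set as the call begins (left out, the last holds). The fingers move at their own pace and stop on an object; the grip force is fixed at half the most. Time passes only in rows, so rows that repeat a pose let the fingers close. It gives the time, the measured TCP pose, the force and the opening at its end, in the units of the state.
- r.sense(): the state, without advancing time (a new reading comes with each control period).
- r.capture(name): name is "scene" or "top"; returns (picture, depth): 384x512x3 uint8, blue, green, red; 384x512 float32, m along the optical axis (not along the pixel's ray), 0 where there is no reading.
- r.get_calibration(name): a dict with "vfov" (degrees; the focal length in pixels is half the picture's height over the tangent of half this angle, whatever the lens; pixels are square), "cx", "cy" (the principal point, pixels), "rvec" (rotation vector, rad) and "tvec" (3), from world to camera coordinates, as OpenCV has them. Camera axes: x right, y down, z forward; pixel columns grow to the right and rows downward; lengths in m; the calibration is good to about 2 mm. A picture is of the moment at which its call begins. get_calibration takes no time and is no camera call.
- r.finish_job(): hands the job in, once; it reports no verdict.
The state is a dict: "time_s": time; "joints": joint angles; "joint_velocities": joint speeds; "effort": joint torques, N m; "tcp_pos": TCP position; "ee_rot": TCP orientation; "wrist_force": force on the tool from outside, world axes, zero at the start; "moment": the same for the moment, N m; "gripper_width": opening from 0.0 (shut) to 1.0 (fully open).
Only numpy, scipy, OpenCV 4.12 (cv2) and the standard library are available. Lean on these libraries where they do the work, as an engineer would, in place of code of your own. Each camera call takes 0.05 s, during which the arm holds its last target.

TASK

Take the red edge guard off the white board and leave it lying in the blue tray. Then squeeze the spring clip's handles to take it off its steel strip, and bring it, squeezed open, jaws down over the top edge of the white board at the yellow band, so that a colleague can slip a drawing in: one jaw on each side, the jaw tips at least 15 mm apart and at least 1 cm below the top edge, no part of the clip touching the board. Finish while still holding the clip gaping there; leave the brush, file and steel blank alone.

Things in the scene. Friction and masses are not known exactly. Their poses are not given: they have to be found in the camera images.
- board: White stiff board, 180 mm wide and 4 mm thick, standing upright in a grey foot (70 x 180 x 20 mm), fixed to the bench. Origin at the centre of the foot's underside; z up, x through the board's thickness (the board's mid-plane is x = 0), y along the board. Its straight top edge is at z = 125 mm. The board's faces are bare apart from the red guard.
- mark (a point): Middle of the yellow band (30 mm wide, painted on both faces) on the board's top edge, at x = 0, y = +30 mm, z = 125 mm of the board; axes as the board's. The place for the clip.
- guard: The red edge guard itself; origin under its feet, centre. Axes as guard_mid.
- guard_mid (a point): Centre (half-way up) of the loose red plastic edge guard, an upside-down U: 14 mm thick (its x), 50 mm long (its y), 34 mm tall (its z), about 40 g. It sits over the board's top edge at the yellow band, its 8 mm thick roof resting on the edge (its top 8 mm above the edge, its feet 26 mm below); slot 5 mm wide. It lifts straight up.
- tray: Blue open tray, 110 mm (x) x 150 mm (y) outside, 22 mm tall, walls and floor 4 mm thick, fixed to the bench. Origin at the centre of its underside, z up.
- strip: Steel strip for storing clips: an upright plate 4 mm thick (x), 120 mm long (y), top edge at z = 85 mm, on a dark foot 60 x 120 x 15 mm, fixed to the bench. Origin at the centre of the foot's underside.
- clip: The loose spring clip (clothes-peg kind, two levers on a pivot, black with orange jaw pads and orange handle tabs, 34 mm wide, about 90 g). Origin on the pivot axis; this is the frame of one lever (handle and jaw on its +x side). With the clip on the strip its x is through the strip's thickness, y along the pivot axis and the strip, z up; its jaws point down (-z).
- clip_pivot (a point): Centre of the clip's pivot (10 mm thick barrel along y), 18 mm above the strip's top edge at the start. The jaws reach 45 mm below it; pads 31 to 45 mm below it. Jaw and pad together are 8 mm thick.
- clip_tabs (a point): Point midway between the two flat handle tabs, 40 mm above the pivot (clip shut): where to grip. Tabs 34 mm wide along y, 32 to 48 mm above the pivot, outsides 51 mm apart (along x) at the top, 44 mm at their foot. Squeezing them along x opens the jaws: tabs 29 mm apart, tips about 24 mm; 35 mm, about 19 mm. It takes about 4 N to start, 10 N wide open; let go, it snaps shut.
- tip_a (a point): Inner lower end of the jaw on the clip's +x side, 45 mm below the pivot.
- tip_b (a point): Inner lower end of the other jaw (clip's -x side).
- clip_arm (a joint): Angle between the clip's levers, rad: 0 when shut on the 4 mm strip (start), grows as the jaws open, stop at 0.6; below 0 when shut empty. Jaw tips' distance is about 4 mm + 90 mm x sin(angle / 2).
- brush: Bench brush with red bristles and a wooden handle, 250 x 30 mm, 38 mm tall; leave alone. Origin under its middle, its length along y.
- file: Steel file with a wooden handle, 280 x 24 mm, 22 mm tall, length along x; leave alone.
- blank: Bent steel blank, 90 x 50 mm, 45 mm tall; leave alone.
Things that resemble listed ones, but are neither listed nor needed, are in the scene too. Of the things like the board, leave any that is pink; of the rest the larger one is meant. There is more than one size of the tray; the one meant has the size given above.

How it is judged (in metres and radians):
On the way, in this order (a step that is already met when the one before it is completed fails the run):
1. the red guard lies in the tray, let go (x of guard_mid in the frame of tray between -0.048 and 0.048 m and y of guard_mid in the frame of tray between -0.068 and 0.068 m and z of guard_mid in the frame of tray below 0.03 m and contact force between guard and the fingers below 0.1 N and linear speed of guard below 0.03 m/s and contact force between guard and tray above 0.1 N), for 0.2 s.
2. the clip is held squeezed open, clear of its strip (distance between tip_a and tip_b above 0.015 m and contact force between clip and the fingers above 2 N and contact force between clip and strip below 0.05 N and height (world z) of clip_pivot above 0.14 m), for 0.2 s.
At the end, for the whole second after the job is handed in: Fingers hold the clip (over 2 N) with jaw tips over 15 mm apart, one on each side of the board, each over 4 mm from its mid-plane and 10 mm below its top edge, the pivot above it within 15 mm of the band's middle; clip not touching the board; the guard rests in the tray, let go (all of step 1 and distance between tip_a and tip_b above 0.015 m and contact force between clip and the fingers above 2 N and ((x of tip_a in the frame of board above 0.004 m and x of tip_b in the frame of board below -0.004 m) or (x of tip_b in the frame of board above 0.004 m and x of tip_a in the frame of board below -0.004 m)) and z of each of tip_a, tip_b in the frame of mark below -0.01 m and y of clip_pivot in the frame of mark between -0.015 and 0.015 m and z of clip_pivot in the frame of mark above 0.005 m and contact force between clip and board below 0.2 N); the arm keeps its last pose, push and grip.
It fails at once if the brush was moved more than 2 cm (distance of brush from where it was at the start of the episode above 0.02 m).
It fails at once if the file was moved more than 2 cm (distance of file from where it was at the start of the episode above 0.02 m).
It fails at once if the blank was moved more than 2 cm (distance of blank from where it was at the start of the episode above 0.02 m).
It also fails if it takes over 54 s, if anything falls off the work surface, if the arm or the gripper's body presses on something with over 40 N, if the wrist force passes 120 N, or if a joint passes its speed limit or range.

## Working session

There is one attempt and no reset: what is moved stays moved. The work goes in short steps, Python scripts to look and compute and a tool call to move; the robot and the scene stay as the last step left them, time stands still between calls to the robot, and variables do not carry over. Pictures are saved under pics/ and viewed, and the job is handed in when it is done.

Besides the shell and the picture viewer there is one more tool, called after ">>>" by a JSON object that holds its "fn" and its "kwargs". play_rows: Moves the arm, as the interface text tells. Its arguments: {"type":"object","properties":{"plan":{"type":"array","items":{"type":"array","items":{"type":"array","items":{"type":"number"}}}},"hand":{"type":"number"}},"required":["plan"]}

```bash
ls; mkdir -p pics; cat > h.py <<'E'
import numpy as np, cv2
from station import r
def cal(n):
    c=r.get_calibration(n); R,_=cv2.Rodrigues(np.array(c['rvec'],float)); t=np.array(c['tvec'],float).ravel()
    f=192/np.tan(np.radians(c['vfov'])/2); return R,t,f,c['cx'],c['cy']
def cloud(n,d):
    R,t,f,cx,cy=cal(n); v,u=np.mgrid[:384,:512]
    P=np.stack([(u-cx)/f*d,(v-cy)/f*d,d],-1); W=(P-t)@R; W[d==0]=np.nan; return W
def snap(n,tag):
    p,d=r.capture(n); cv2.imwrite(f'pics/{tag}.png',p); np.save(f'{tag}.npy',d); return p,d,cloud(n,d)
E
python3 - <<'E'
from h import *
for n in ('scene','top'):
    p,d,W=snap(n,n+'0'); print({k:np.round(v,3) for k,v in r.get_calibration(n).items()}, (d==0).mean())
s=r.sense(); print({k:np.round(v,3).tolist() for k,v in s.items()})
E
```

```text
pics
{'vfov': np.float64(47.104), 'cx': np.float64(258.359), 'cy': np.float64(190.783), 'rvec': array([ 2.212,  0.604, -0.311]), 'tvec': array([-0.5  , -0.1  ,  1.582])} 0.00604248046875
{'vfov': np.float64(42.155), 'cx': np.float64(251.697), 'cy': np.float64(197.602), 'rvec': array([ 2.176, -2.16 ,  0.093]), 'tvec': array([0.014, 0.582, 1.668])} 0.0038350423177083335
{'time_s': 0.1, 'joints': [-59.953, 22.087, 0.389, -0.026, -68.411, -14.816], 'joint_velocities': [0.046, -0.109, 0.175, 0.109, -0.037, 0.076], 'effort': [-0.0, -39.169, 18.793, 4.232, 0.013, -0.0], 'tcp_pos': [0.164, -0.603, 0.222], 'ee_rot': [[-0.001, -0.263, 0.965], [0.002, 0.965, 0.263], [-1.0, 0.002, -0.0]], 'wrist_force': [-0.743, 0.32, 0.123], 'moment': [-0.018, -0.035, 0.054], 'gripper_width': 1.001}
```

View pics/scene0.png

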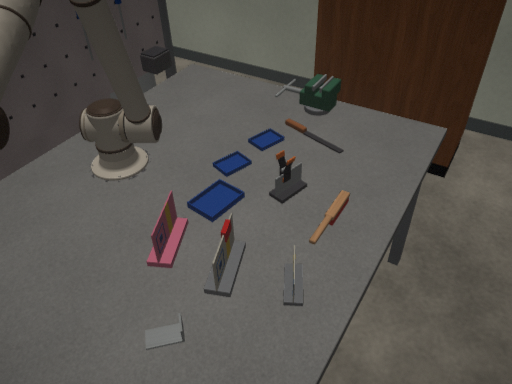

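View pics/top0.png

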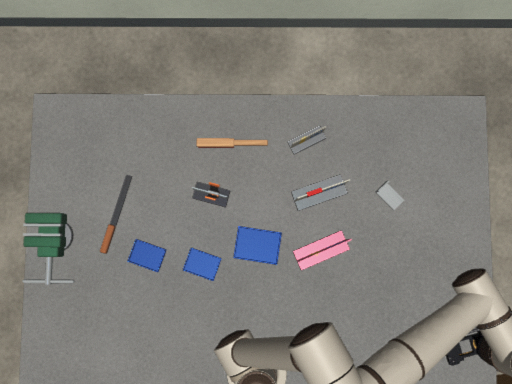

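The top view shows these candidates:
- **Boards:** (320,192) large, grey foot, with the red guard; (322,250) pink, leave; (307,139) smaller. The first fits.
- **Trays:** (258,245) largest; (147,255) and (202,264) smaller. I'll check sizes.
- **Clip and strip:** at (211,193).

I'll enlarge these and measure them.

```bash
cat > m.py <<'E'
from h import *
p=cv2.imread('pics/top0.png'); W=cloud('top',np.load('top0.npy'))
s=cv2.imread('pics/scene0.png'); WS=cloud('scene',np.load('scene0.npy'))
def rect(m,W,name):
    P=W[m]; P=P[~np.isnan(P).any(1)]
    c,sz,a=cv2.minAreaRect(P[:,:2].astype(np.float32)); print(name,len(P),np.round(c,4),np.round(sz,4),round(a,1),'z',np.round(np.percentile(P[:,2],[1,50,99]),4))
hsv=cv2.cvtColor(p,cv2.COLOR_BGR2HSV)
blue=((hsv[...,0]>105)&(hsv[...,0]<130)&(hsv[...,1]>130)).astype(np.uint8)
n,l,st,ce=cv2.connectedComponentsWithStats(blue)
for i in range(1,n):
    if st[i,4]>100: rect(l==i,W,('tray',ce[i].round()))
z=W[...,2]
def roi(x0,y0,x1,y1):
    m=np.zeros(z.shape,bool); m[y0:y1,x0:x1]=1; return m
rect(roi(285,165,360,215)&(z>.008)&(z<.05),W,'foot'); rect(roi(285,165,360,215)&(z>.11),W,'boardtop')
rect(roi(185,175,235,212)&(z>.008)&(z<.03),W,'stripfoot');rect(roi(185,175,235,212)&(z>.06)&(z<.1),W,'striptop');rect(roi(185,175,235,212)&(z>.12),W,'cliptop')
red=((hsv[...,0]<8)|(hsv[...,0]>172))&(hsv[...,1]>150)
rect(red&roi(295,180,335,205),W,'guard')
rect(roi(280,120,335,160)&(z>.008),W,'small')
a=cv2.resize(p[165:275,185:365],None,fx=4.4,fy=4.4,interpolation=cv2.INTER_CUBIC)[:600,:800]
cv2.imwrite('pics/c1.png',a)
b=cv2.resize(s[130:300,140:340],None,fx=3.5,fy=3.5,interpolation=cv2.INTER_CUBIC); cv2.imwrite('pics/c2.png',b)
E
python3 m.py
```

```text
('tray', array([257., 245.])) 1400 [ 0.422 -0.001] [0.1485 0.1086] 81.8 z [-0.0062  0.0042  0.0271]
('tray', array([147., 255.])) 759 [0.3844 0.3753] [0.1103 0.0805] 71.1 z [-0.0077  0.0029  0.0206]
('tray', array([202., 264.])) 768 [0.3569 0.1869] [0.11   0.0808] 70.6 z [-0.0069  0.003   0.0206]
foot 941 [ 0.615  -0.2159] [0.2397 0.1692] 89.4 z [0.0084 0.0192 0.0426]
boardtop 136 [ 0.604  -0.2115] [0.0144 0.1787] 19.8 z [0.1107 0.1266 0.1405]
stripfoot 416 [0.5953 0.1644] [0.1109 0.1693] 0.4 z [0.0081 0.0141 0.0266]
striptop 62 [0.5925 0.1608] [0.1183 0.0191] 80.5 z [0.0618 0.0832 0.0998]
cliptop 80 [0.5916 0.1441] [0.0317 0.0505] 75.9 z [0.121  0.1408 0.1552]
guard 63 [ 0.5927 -0.1821] [0.0136 0.046 ] 20.8 z [0.1156 0.1315 0.1412]
small 506 [ 0.7928 -0.1722] [0.1872 0.1288] 88.8 z [0.0082 0.0151 0.0902]
```

View pics/c1.png

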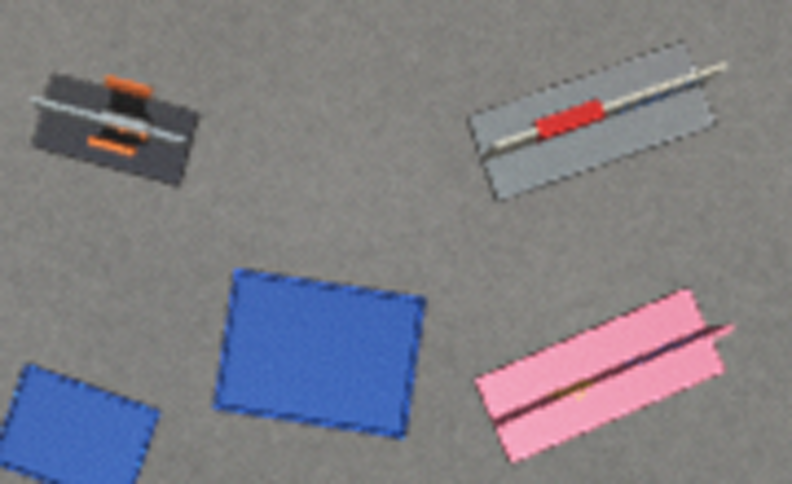

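View pics/c2.png

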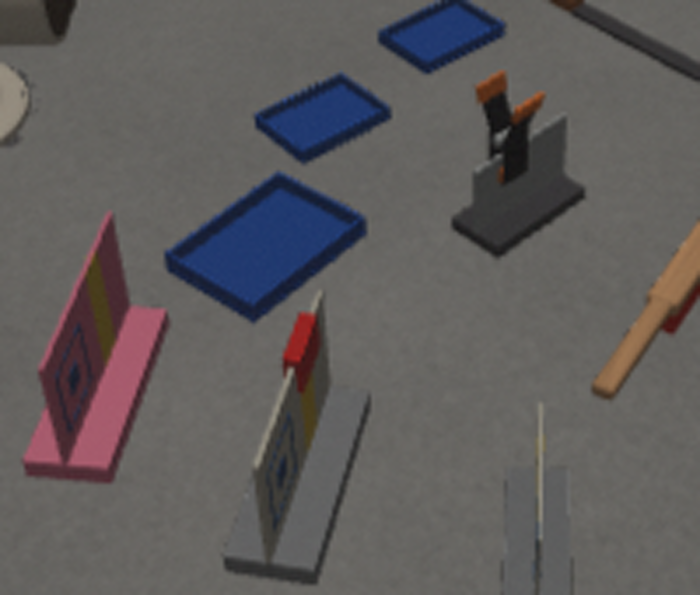

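The crops confirm it: the grey-footed board carrying the red guard is the larger non-pink one, with the guard at top (314,191). The 148×109 mm tray at (258,245) matches the given size. Next I'll refine the poses by intersecting pixel rays with the known heights, using both cameras.

```bash
cat > m2.py <<'E'
from h import *
p=cv2.imread('pics/top0.png'); s=cv2.imread('pics/scene0.png')
def plane(n,uv,z):
    R,t,f,cx,cy=cal(n); uv=np.atleast_2d(uv).astype(float)
    d=np.c_[(uv[:,0]-cx)/f,(uv[:,1]-cy)/f,np.ones(len(uv))]@R; C=-R.T@t
    return (C+d*((z-C[2])/d[:,2])[:,None])
def rr(n,m,z,name):
    v,u=np.nonzero(m); P=plane(n,np.c_[u,v],z)
    c,sz,a=cv2.minAreaRect(P[:,:2].astype(np.float32))
    q=P[:,:2]-P[:,:2].mean(0); w,V=np.linalg.eigh(q.T@q); ang=np.degrees(np.arctan2(V[1,1],V[0,1]))%180
    print(n,name,len(P),'rect',np.round(c,4),np.round(sz,4),round(a,1),'mean',np.round(P.mean(0)[:2],4),'long axis',round(ang,1))
def roi(x0,y0,x1,y1):
    m=np.zeros((384,512),bool); m[y0:y1,x0:x1]=1; return m
H=cv2.cvtColor(p,cv2.COLOR_BGR2HSV); HS=cv2.cvtColor(s,cv2.COLOR_BGR2HSV)
red=lambda h:((h[...,0]<6)|(h[...,0]>172))&(h[...,1]>150)&(h[...,2]>120)
org=lambda h:(h[...,0]>5)&(h[...,0]<20)&(h[...,1]>140)&(h[...,2]>110)
rr('top',red(H)&roi(295,180,335,205),.131,'guard')
o=org(H)&roi(190,175,235,212)
n,l,st,ce=cv2.connectedComponentsWithStats(o.astype(np.uint8))
for i in range(1,n): rr('top',l==i,.148,('tab',st[i].tolist()))
rr('top',(H[...,1]<60)&(H[...,2]>175)&roi(285,165,360,215),.125,'board')
blue=(H[...,0]>105)&(H[...,0]<130)&(H[...,1]>130)&roi(230,222,286,268)
rr('top',blue,.012,'tray')
rr('top',(H[...,1]<60)&(H[...,2]>120)&(H[...,2]<256)&roi(190,180,232,205),.085,'strip')
E
python3 m2.py
python3 - <<'E'
import cv2,numpy as np
p=cv2.imread('pics/top0.png'); s=cv2.imread('pics/scene0.png')
a=cv2.resize(p[175:212,185:237],None,fx=8,fy=8,interpolation=cv2.INTER_NEAREST)
b=cv2.resize(p[170:215,285:357],None,fx=5.5,fy=5.5,interpolation=cv2.INTER_NEAREST)
c=cv2.resize(s[145:205,260:315],None,fx=5,fy=5,interpolation=cv2.INTER_NEAREST)
d=cv2.resize(s[210:300,195:255],None,fx=3.3,fy=3.3,interpolation=cv2.INTER_NEAREST)
o=np.zeros((600,800,3),np.uint8)
for im,y,x in((a,0,0),(b,0,400),(c,300,0),(d,300,400)):
    im=im[:600-y,:800-x]; o[y:y+im.shape[0],x:x+im.shape[1]]=im
cv2.imwrite('pics/c3.png',o)
E
```

```text
top guard 62 rect [ 0.5926 -0.1821] [0.0137 0.0465] 20.4 mean [ 0.5928 -0.1821] long axis 109.4
top ('tab', [209, 182, 10, 5, 26]) 26 rect [0.6125 0.1387] [0.0301 0.0077] 76.3 mean [0.6123 0.1389] long axis 75.0
top ('tab', [205, 196, 11, 4, 21]) 21 rect [0.5695 0.1495] [0.0331 0.0054] 76.3 mean [0.5696 0.1502] long axis 75.5
top ('tab', [217, 196, 1, 1, 1]) 1 rect [0.5748 0.1273] [0. 0.] 0.0 mean [0.5748 0.1273] long axis 90.0
top board 33 rect [ 0.6052 -0.2127] [0.0033 0.1743] 19.7 mean [ 0.6079 -0.2217] long axis 109.7
top tray 1406 rect [ 0.4218 -0.001 ] [0.1491 0.1092] 81.7 mean [ 0.4218 -0.0012] long axis 81.1
top strip 430 rect [0.5941 0.1542] [0.0796 0.1359] 0.4 mean [0.6007 0.1554] long axis 98.8
```

View pics/c3.png

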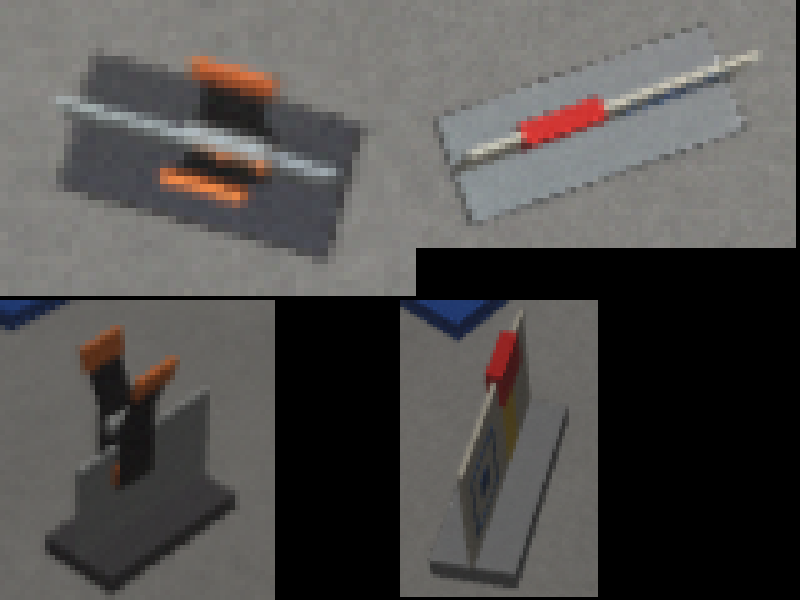

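The crops show the strip as a bright line with the tabs either side of it, and the guard centred on the band. I'm moving above the guard.

```bash
cat >> h.py <<'E'
def Rdown(yaw):
    a=np.radians(yaw); y=np.array([np.cos(a),np.sin(a),0]); x=np.array([0,0,-1.]); return np.c_[x,y,np.cross(x,y)]
def go(pos,yaw):
    from scipy.spatial.transform import Rotation as Ro
    s=r.sense(); R=np.array(s['ee_rot']); d=R.T@(np.array(pos)-np.array(s['tcp_pos']))*100
    w=np.degrees(Ro.from_matrix(R.T@Rdown(yaw)).as_rotvec())/10
    print('t',s['time_s'],'tcp',np.round(s['tcp_pos'],4),'F',np.round(s['wrist_force'],1),'g',round(s['gripper_width'],3),'\nshift cm',np.round(d,2),'turn',np.round(w,2))
E
python3 -c "
from h import *
go([.5927,-.182,.2],199.7)"
```

```text
t 0.1 tcp [ 0.1641 -0.6025  0.2216] F [-0.7  0.3  0.1] g 1.001 
shift cm [ 2.21 29.32 52.4 ] turn [-9.45  0.01 -0.01]
```

>>> {"fn": "play_rows", "kwargs": {"plan": [[[0.2, 4, 7, -0.9, 0, 0], [0.6, 9, 16, -1.9, 0, 0], [1, 14, 25, -2.9, 0, 0], [1.2, 18, 33, -3.9, 0, 0], [1.5, 22, 40, -4.9, 0, 0]]], "hand": 0.7}}

```text
time_s: 0.72
tcp_pos: [0.3894, -0.3839, 0.212]
ee_rot: [[-0.0, -0.903, 0.43], [0.0, 0.43, 0.903], [-1.0, 0.0, 0.0]]
wrist_force: [-0.0, -1.2, 1.0]
gripper_width: 0.704
```

```bash
python3 -c "
from h import *
go([.5927,-.182,.2],199.7)"
```

```text
t 0.725 tcp [ 0.3894 -0.3839  0.212 ] F [-0.  -1.2  1. ] g 0.704 
shift cm [ 1.2  -9.68 26.96] turn [-4.51  0.   -0.  ]
```

>>> {"fn": "play_rows", "kwargs": {"plan": [[[0.4, -2, 6, -1, 0, 0], [0.8, -5, 13, -2, 0, 0], [1.2, -7.5, 20, -3, 0, 0], [1.2, -9, 25, -4, 0, 0], [1.2, -9.5, 26.5, -4.5, 0, 0]]]}}

```text
time_s: 1.35
tcp_pos: [0.5907, -0.1856, 0.1994]
ee_rot: [[-0.001, -0.942, -0.335], [0.0, -0.335, 0.942], [-1.0, 0.001, 0.001]]
wrist_force: [0.7, -0.4, 0.6]
gripper_width: 0.7
```

>>> {"fn": "play_rows", "kwargs": {"plan": [[[0, 0, 0, 0, 0, 0], [0, 0, 0, 0, 0, 0]]]}}

```text
time_s: 1.6
tcp_pos: [0.5885, -0.1884, 0.1998]
ee_rot: [[-0.001, -0.944, -0.329], [0.0, -0.329, 0.944], [-1.0, 0.001, 0.001]]
wrist_force: [0.8, -0.8, -0.2]
gripper_width: 0.7
```

```bash
python3 -c "
from h import *
go([.5927,-.182,.15],199.7)"
```

```text
t 1.6 tcp [ 0.5885 -0.1884  0.1998] F [ 0.8 -0.8 -0.2] g 0.7 
shift cm [ 4.98 -0.62  0.46] turn [-0.05  0.   -0.01]
```

>>> {"fn": "play_rows", "kwargs": {"plan": [[[1.5, -0.4, 0.3, -0.05, 0, 0], [3.5, -0.6, 0.45, -0.05, 0, 0], [5, -0.6, 0.45, -0.05, 0, 0], [5, -0.6, 0.45, -0.05, 0, 0], [5, -0.6, 0.45, -0.05, 0, 0]]]}}

```text
time_s: 2.22
tcp_pos: [0.5936, -0.1824, 0.1508]
ee_rot: [[0.001, -0.941, -0.337], [-0.0, -0.337, 0.941], [-1.0, -0.001, -0.001]]
wrist_force: [-0.3, -0.3, -0.0]
gripper_width: 0.701
```

```bash
python3 -c "
from h import *
go([.5927,-.182,.107],199.7)
snap('scene','s1');snap('top','t1')
p=cv2.imread('pics/s1.png');a=cv2.resize(p[180:300,170:290],None,fx=5,fy=5);cv2.imwrite('pics/s1c.png',a)"
```

```text
t 2.225 tcp [ 0.5936 -0.1824  0.1508] F [-0.3 -0.3 -0. ] g 0.701 
shift cm [4.38 0.07 0.07] turn [ 0. -0.  0.]
```

View pics/s1c.png

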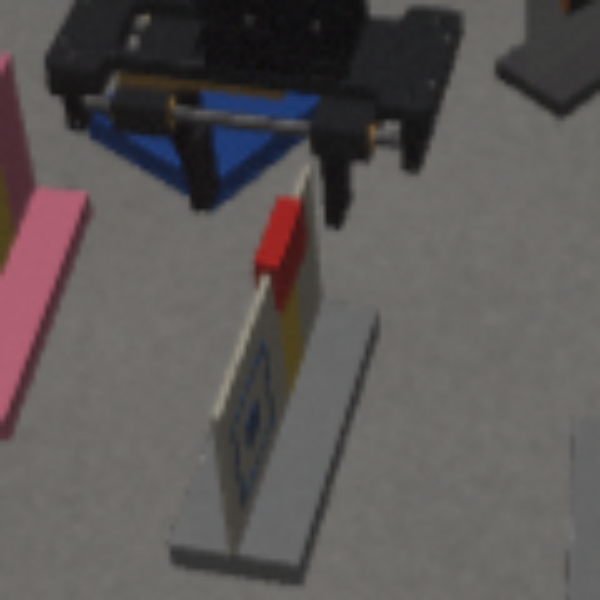

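The fingers (crop 205,200 and 335,220) straddle the guard (285,235). I'm descending and closing.

>>> {"fn": "play_rows", "kwargs": {"plan": [[[1.5, 0.05, 0.05, 0, 0, 0], [3, 0.05, 0.05, 0, 0, 0], [4.4, 0.05, 0.05, 0, 0, 0], [4.4, 0.05, 0.05, 0, 0, 0], [4.4, 0.05, 0.05, 0, 0, 0]]]}}

```text
time_s: 2.95
tcp_pos: [0.593, -0.1818, 0.1064]
ee_rot: [[0.0, -0.941, -0.338], [-0.0, -0.338, 0.941], [-1.0, -0.0, -0.0]]
wrist_force: [0.4, -0.3, 0.4]
gripper_width: 0.696
```

>>> {"fn": "play_rows", "kwargs": {"plan": [[[0, 0, 0, 0, 0, 0], [0, 0, 0, 0, 0, 0], [0, 0, 0, 0, 0, 0], [0, 0, 0, 0, 0, 0], [0, 0, 0, 0, 0, 0]]], "hand": 0.05}}

```text
time_s: 3.58
tcp_pos: [0.5927, -0.1817, 0.1064]
ee_rot: [[0.0, -0.941, -0.338], [0.0, -0.338, 0.941], [-1.0, -0.0, -0.0]]
wrist_force: [-0.2, -0.3, -0.4]
gripper_width: 0.218
```

```bash
python3 -c "
from h import *
go([.5927,-.182,.107],199.7)"
```

```text
t 3.575 tcp [ 0.5927 -0.1817  0.1064] F [-0.2 -0.3 -0.4] g 0.218 
shift cm [-0.06  0.01 -0.03] turn [ 0. -0.  0.]
```

>>> {"fn": "play_rows", "kwargs": {"plan": [[[0, 0, 0, 0, 0, 0], [0, 0, 0, 0, 0, 0], [0, 0, 0, 0, 0, 0]]]}}

```text
time_s: 3.95
tcp_pos: [0.5945, -0.1812, 0.1065]
ee_rot: [[0.004, -0.941, -0.338], [0.0, -0.338, 0.941], [-1.0, -0.004, -0.001]]
wrist_force: [4.8, 2.0, -1.9]
gripper_width: 0.16
```

The guard is gripped: 0.16 of the opening is 14 mm. The arm shifted about 2 mm along the board normal, so the board plane is at n ≈ 0.4985. I'm recentring slightly and lifting.

>>> {"fn": "play_rows", "kwargs": {"plan": [[[0, -0.2, 0, 0, 0, 0], [-1, -0.2, 0, 0, 0, 0], [-3, -0.2, 0, 0, 0, 0], [-6, -0.2, 0, 0, 0, 0], [-8, -0.2, 0, 0, 0, 0]]]}}

```text
time_s: 4.58
tcp_pos: [0.5936, -0.1815, 0.1884]
ee_rot: [[-0.001, -0.941, -0.337], [-0.001, -0.337, 0.941], [-1.0, 0.001, -0.0]]
wrist_force: [-0.1, -0.5, -1.3]
gripper_width: 0.157
```

```bash
python3 -c "
from h import *
go([.422,-.001,.13],199.7)"
```

```text
t 4.575 tcp [ 0.5936 -0.1815  0.1884] F [-0.1 -0.5 -1.3] g 0.157 
shift cm [ 5.84 10.06 22.79] turn [ 0.   -0.   -0.01]
```

>>> {"fn": "play_rows", "kwargs": {"plan": [[[0, 2, 4, 0, 0, 0], [1, 4, 9, 0, 0, 0], [3, 6.5, 15, 0, 0, 0], [5, 9, 20, 0, 0, 0], [6, 10, 22.8, 0, 0, 0]]]}}

```text
time_s: 5.2
tcp_pos: [0.4196, -0.0002, 0.126]
ee_rot: [[-0.004, -0.941, -0.338], [-0.001, -0.338, 0.941], [-1.0, 0.004, -0.0]]
wrist_force: [-0.4, 0.8, -0.5]
gripper_width: 0.16
```

>>> {"fn": "play_rows", "kwargs": {"plan": [[[0, 0, 0, 0, 0, 0], [0, 0, 0, 0, 0, 0]]]}}

```text
time_s: 5.45
tcp_pos: [0.424, -0.0004, 0.1272]
ee_rot: [[0.001, -0.941, -0.338], [-0.0, -0.338, 0.941], [-1.0, -0.001, -0.001]]
wrist_force: [0.2, -0.1, 0.1]
gripper_width: 0.16
```

```bash
python3 -c "
from h import *
go([.422,-.001,.016],199.7)
snap('scene','s2')
p=cv2.imread('pics/s2.png');a=cv2.resize(p[100:280,140:340],None,fx=3.3,fy=3.3);cv2.imwrite('pics/s2c.png',a)"
```

```text
t 5.45 tcp [ 4.240e-01 -4.000e-04  1.272e-01] F [ 0.2 -0.1  0.1] g 0.16 
shift cm [11.12  0.21  0.02] turn [ 0.01 -0.    0.  ]
```

View pics/s2c.png

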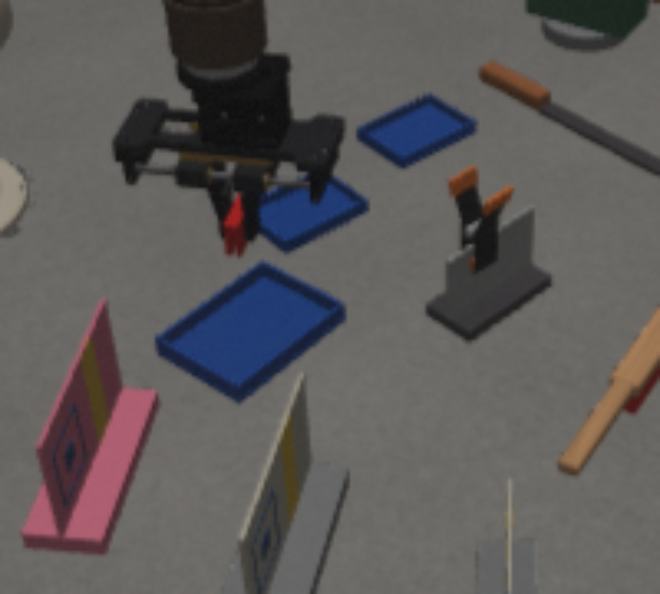

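The guard is held (crop 235,225) over the tray, and the board is bare. I'm lowering it.

>>> {"fn": "play_rows", "kwargs": {"plan": [[[3, 0.2, 0, 0, 0, 0], [6.5, 0.2, 0, 0, 0, 0], [9.5, 0.2, 0, 0, 0, 0], [11, 0.2, 0, 0, 0, 0], [11.35, 0.2, 0, 0, 0, 0]]]}}

```text
time_s: 6.12
tcp_pos: [0.4218, -0.0017, 0.012]
ee_rot: [[-0.002, -0.942, -0.336], [-0.001, -0.336, 0.942], [-1.0, 0.002, -0.0]]
wrist_force: [0.0, -0.4, 0.6]
gripper_width: 0.16
```

>>> {"fn": "play_rows", "kwargs": {"plan": [[[0, 0, 0, 0, 0, 0], [0, 0, 0, 0, 0, 0]]]}}

```text
time_s: 6.38
tcp_pos: [0.4223, -0.0008, 0.0136]
ee_rot: [[0.002, -0.941, -0.337], [0.001, -0.337, 0.941], [-1.0, -0.002, -0.0]]
wrist_force: [0.2, 0.4, -0.3]
gripper_width: 0.159
```

>>> {"fn": "play_rows", "kwargs": {"plan": [[[0, 0, 0, 0, 0, 0], [0, 0, 0, 0, 0, 0], [0, 0, 0, 0, 0, 0], [0, 0, 0, 0, 0, 0]]], "hand": 0.4}}

```text
time_s: 6.88
tcp_pos: [0.4216, -0.0008, 0.0129]
ee_rot: [[0.0, -0.941, -0.338], [0.0, -0.338, 0.941], [-1.0, -0.0, 0.0]]
wrist_force: [-0.3, -0.1, 1.0]
gripper_width: 0.391
```

Released. I'm lifting up and then going to the clip.

>>> {"fn": "play_rows", "kwargs": {"plan": [[[-1, 0, 0, 0, 0, 0], [-4, 0, 0, 0, 0, 0], [-9, 0, 0, 0, 0, 0], [-14, 0, 0, 0, 0, 0], [-19, 0, 0, 0, 0, 0]]]}}

```text
time_s: 7.5
tcp_pos: [0.4211, -0.001, 0.2053]
ee_rot: [[0.001, -0.941, -0.338], [0.0, -0.338, 0.941], [-1.0, -0.001, 0.0]]
wrist_force: [1.3, 0.4, 0.3]
gripper_width: 0.4
```

```bash
python3 -c "
from h import *
go([.591,.1445,.21],166)
snap('scene','s3');p=cv2.imread('pics/s3.png');a=cv2.resize(p[100:280,140:340],None,fx=3.3,fy=3.3);cv2.imwrite('pics/s3c.png',a)"
```

```text
t 7.5 tcp [ 0.4211 -0.001   0.2053] F [1.3 0.4 0.3] g 0.4 
shift cm [ -0.44 -20.9    7.96] turn [3.37 0.   0.01]
```

View pics/s3c.png

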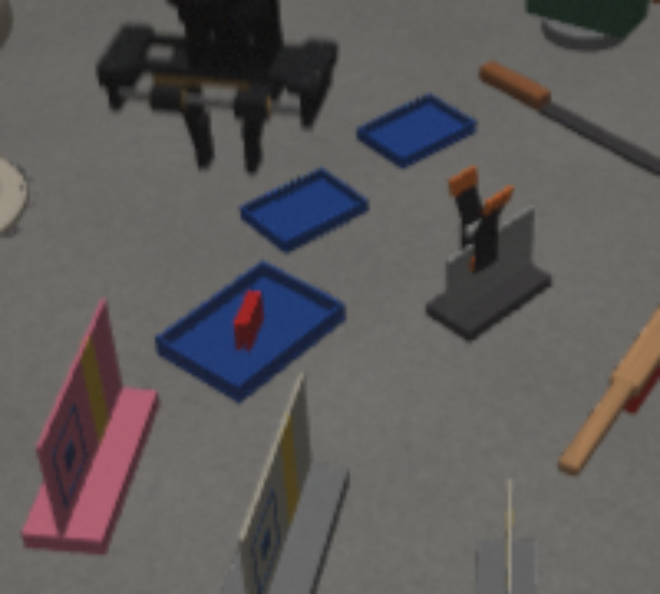

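The guard stands in the tray (crop 250,320) and the fingers are empty.

>>> {"fn": "play_rows", "kwargs": {"plan": [[[-0.4, -4, 1.6, 0.7, 0, 0], [-0.4, -8, 3.2, 1.4, 0, 0], [-0.4, -13, 5, 2.1, 0, 0], [-0.4, -18, 7, 2.8, 0, 0], [-0.4, -20.9, 8, 3.37, 0, 0]]], "hand": 0.85}}

```text
time_s: 8.18
tcp_pos: [0.5926, 0.1466, 0.2066]
ee_rot: [[-0.0, -0.97, 0.244], [-0.0, 0.244, 0.97], [-1.0, 0.0, -0.0]]
wrist_force: [-0.0, -1.2, 0.4]
gripper_width: 0.822
```

>>> {"fn": "play_rows", "kwargs": {"plan": [[[0, 0, 0, 0, 0, 0], [0, 0, 0, 0, 0, 0], [0, 0, 0, 0, 0, 0]]]}}

```text
time_s: 8.55
tcp_pos: [0.5906, 0.1443, 0.2074]
ee_rot: [[0.0, -0.97, 0.241], [0.0, 0.241, 0.97], [-1.0, -0.0, 0.0]]
wrist_force: [0.3, 0.2, -1.1]
gripper_width: 0.854
```

```bash
cat > m3.py <<'E'
from m2 import plane,roi
from h import *
p=cv2.imread('pics/top0.png').astype(float)
# strip top line: per column brightest
pts=[]
g=p.mean(2)
for u in list(range(194,204))+list(range(221,228)):
    v=np.arange(184,202); c=g[184:202,u]; print(u,c.round().astype(int).tolist()) if u in(196,225) else 0
    w=np.clip(c-135,0,None)
    if w.sum()>10: pts.append((u,(w*v).sum()/w.sum()))
P=plane('top',np.array(pts),.085)[:,:2]; q=P-P.mean(0); V=np.linalg.eigh(q.T@q)[1][:,1]; print('strip mid',P.mean(0),np.degrees(np.arctan2(V[1],V[0]))%180)
a=np.radians(76); n=np.array([np.sin(a),-np.cos(a)]); print('n strip',(P@n).round(4)); print('n tabs', np.array([.591,.1445])@n)
E
python3 m3.py | tail -5
python3 -c "
from h import *
go([.591,.1445,.165],166)
snap('scene','s4');p=cv2.imread('pics/s4.png');a=cv2.resize(p[100:220,230:350],None,fx=5,fy=5);cv2.imwrite('pics/s4c.png',a)"
```

```text
225 [129, 128, 127, 131, 123, 89, 73, 70, 74, 74, 73, 102, 165, 99, 76, 77, 74, 77]
strip mid [0.59617722 0.16271012] 75.24320182314743
n strip [0.5405 0.5392 0.5401 0.5397 0.5385 0.5393 0.5401 0.5397 0.5386 0.5394
 0.5381 0.539  0.5387 0.5374 0.5382 0.539 ]
n tabs 0.538487060314962
t 8.55 tcp [0.5906 0.1443 0.2074] F [ 0.3  0.2 -1.1] g 0.854 
shift cm [ 4.24 -0.04  0.02] turn [0. 0. 0.]
```

View pics/s4c.png

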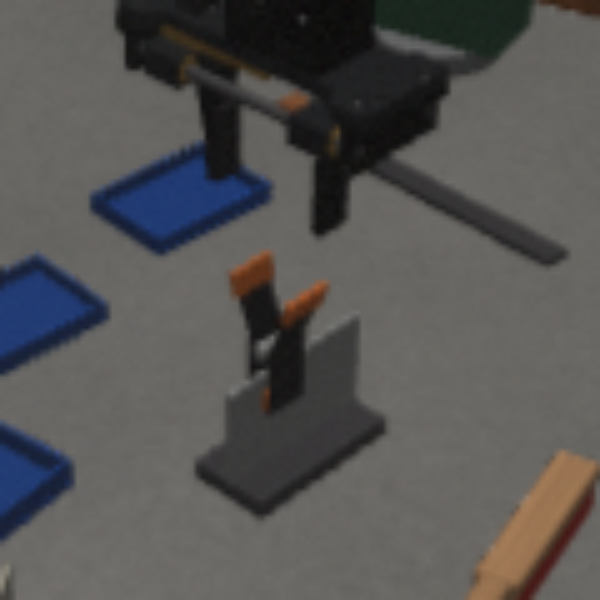

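Aligned over the clip: fingers at crop (220,160) and (330,220), tabs at (252,275) and (305,305). I'm descending.

>>> {"fn": "play_rows", "kwargs": {"plan": [[[2.5, -0.1, 0, 0, 0, 0], [4.5, -0.1, 0, 0, 0, 0], [6.5, -0.1, 0, 0.05, 0, 0], [8, -0.1, 0, 0.05, 0, 0], [8.2, -0.1, 0, 0.05, 0, 0]]]}}

```text
time_s: 9.22
tcp_pos: [0.5916, 0.1443, 0.1241]
ee_rot: [[-0.002, -0.968, 0.25], [-0.001, 0.25, 0.968], [-1.0, 0.001, -0.001]]
wrist_force: [-0.8, 0.1, -0.7]
gripper_width: 0.847
```

>>> {"fn": "play_rows", "kwargs": {"plan": [[[0, 0, 0, 0, 0, 0], [0, 0, 0, 0, 0, 0], [0, 0, 0, 0, 0, 0]]], "hand": 0.5}}

```text
time_s: 9.6
tcp_pos: [0.5926, 0.145, 0.1255]
ee_rot: [[0.001, -0.968, 0.25], [0.001, 0.25, 0.968], [-1.0, -0.001, 0.001]]
wrist_force: [0.6, -0.5, -0.1]
gripper_width: 0.597
```

```bash
python3 -c "
from h import *
go([.592,.1443,.125],165.5)
snap('scene','s5');p=cv2.imread('pics/s5.png');a=cv2.resize(p[110:220,230:340],None,fx=5,fy=5);cv2.imwrite('pics/s5c.png',a)"
```

```text
t 9.6 tcp [0.5926 0.145  0.1255] F [ 0.6 -0.5 -0.1] g 0.597 
shift cm [ 0.05  0.04 -0.08] turn [0.   0.   0.01]
```

View pics/s5c.png

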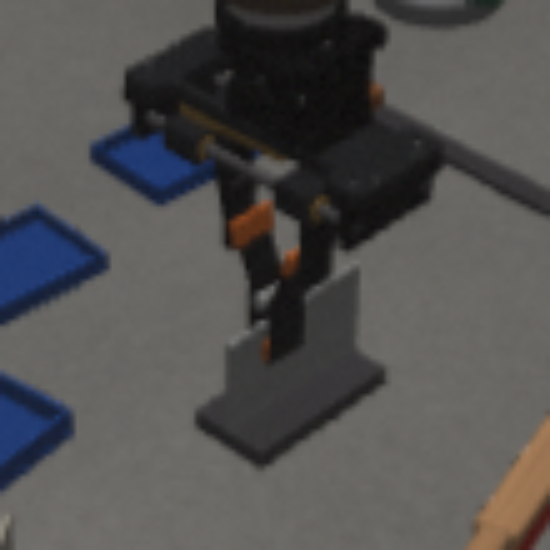

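>>> {"fn": "play_rows", "kwargs": {"plan": [[[0, 0, 0, 0, 0, 0], [0, 0, 0, 0, 0, 0], [0, 0, 0, 0, 0, 0], [0, 0, 0, 0, 0, 0]]], "hand": 0.34}}

```text
time_s: 10.15
tcp_pos: [0.5922, 0.1448, 0.1247]
ee_rot: [[-0.0, -0.968, 0.25], [-0.0, 0.25, 0.968], [-1.0, 0.0, -0.0]]
wrist_force: [0.2, 0.1, -0.1]
gripper_width: 0.345
```

>>> {"fn": "play_rows", "kwargs": {"plan": [[[0, 0, 0, 0, 0, 0], [0, 0, 0, 0, 0, 0]]]}}

```text
time_s: 10.4
tcp_pos: [0.5923, 0.1448, 0.1248]
ee_rot: [[-0.0, -0.968, 0.25], [-0.0, 0.25, 0.968], [-1.0, 0.0, -0.0]]
wrist_force: [-0.6, -0.5, -0.8]
gripper_width: 0.341
```

```bash
python3 -c "
from h import *
go([.592,.1443,.125],165.5)
snap('scene','s6');p=cv2.imread('pics/s6.png');a=cv2.resize(p[110:220,230:340],None,fx=5,fy=5);cv2.imwrite('pics/s6c.png',a)"
```

```text
t 10.4 tcp [0.5923 0.1448 0.1248] F [-0.6 -0.5 -0.8] g 0.341 
shift cm [-0.02  0.01 -0.05] turn [ 0. -0. -0.]
```

View pics/s6c.png

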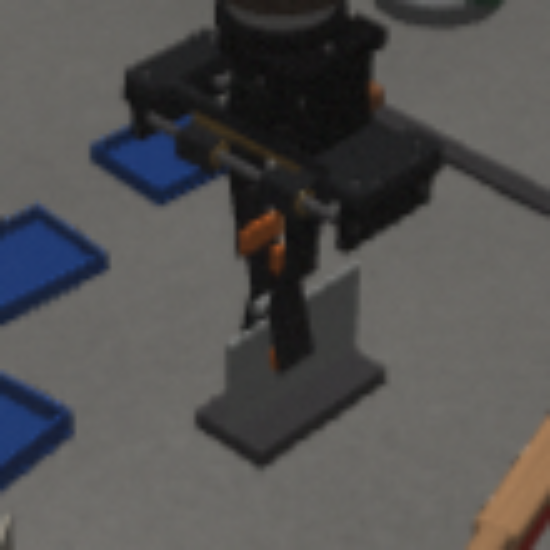

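The clip is gaping (jaws apart at crop 270,350). I'm lifting straight up.

>>> {"fn": "play_rows", "kwargs": {"plan": [[[-1, 0, 0, 0, 0, 0], [-3, 0, 0, 0, 0, 0], [-6, 0, 0, 0, 0, 0], [-9, 0, 0, 0, 0, 0], [-11, 0, 0, 0, 0, 0]]]}}

```text
time_s: 11.08
tcp_pos: [0.5928, 0.1449, 0.2376]
ee_rot: [[0.003, -0.968, 0.25], [0.001, 0.25, 0.968], [-1.0, -0.003, 0.002]]
wrist_force: [-0.5, 1.4, -0.9]
gripper_width: 0.34
```

>>> {"fn": "play_rows", "kwargs": {"plan": [[[0, 0, 0, 0, 0, 0], [0, 0, 0, 0, 0, 0], [0, 0, 0, 0, 0, 0]]]}}

```text
time_s: 11.45
tcp_pos: [0.5917, 0.1445, 0.2335]
ee_rot: [[-0.002, -0.968, 0.25], [-0.001, 0.25, 0.968], [-1.0, 0.002, -0.002]]
wrist_force: [0.6, 0.3, -1.0]
gripper_width: 0.341
```

```bash
python3 -c "
from h import *
go([.596,-.1835,.235],199.7)
snap('scene','s7');p=cv2.imread('pics/s7.png');a=cv2.resize(p[80:200,230:350],None,fx=5,fy=5);cv2.imwrite('pics/s7c.png',a)"
```

```text
t 11.45 tcp [0.5917 0.1445 0.2335] F [ 0.6  0.3 -1. ] g 0.341 
shift cm [ -0.12  -8.62 -31.65] turn [-3.42 -0.   -0.01]
```

View pics/s7c.png

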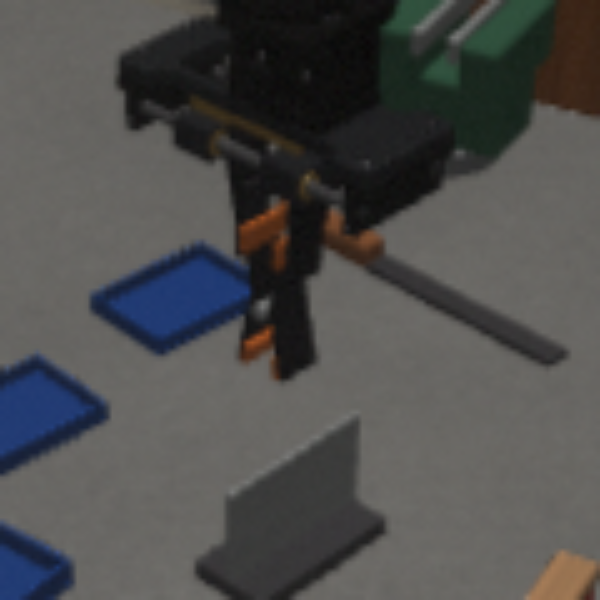

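Step 2's state is reached: the clip is held open off the strip, with its jaw pads at crop (258,345) and (285,365). I'm moving to above the board.

>>> {"fn": "play_rows", "kwargs": {"plan": [[[0, -1.3, -4, -0.5, 0, 0], [0, -2.7, -9, -1, 0, 0], [0, -4, -14, -1.6, 0, 0], [0, -5.4, -19, -2.2, 0, 0], [0, -6.7, -23.5, -2.7, 0, 0]]]}}

```text
time_s: 12.12
tcp_pos: [0.5981, -0.1013, 0.2342]
ee_rot: [[-0.001, -0.976, -0.22], [-0.0, -0.22, 0.976], [-1.0, 0.001, 0.0]]
wrist_force: [0.4, -0.5, -1.8]
gripper_width: 0.34
```

>>> {"fn": "play_rows", "kwargs": {"plan": [[[0, 0, 0, 0, 0, 0], [0, 0, 0, 0, 0, 0]]]}}

```text
time_s: 12.38
tcp_pos: [0.5982, -0.0995, 0.2342]
ee_rot: [[-0.001, -0.976, -0.216], [0.0, -0.216, 0.976], [-1.0, 0.001, 0.0]]
wrist_force: [0.2, 0.1, -0.4]
gripper_width: 0.34
```

```bash
python3 -c "
from h import *
go([.5949,-.1827,.215],199.7)"
```

```text
t 12.375 tcp [ 0.5982 -0.0995  0.2342] F [ 0.2  0.1 -0.4] g 0.34 
shift cm [ 1.92  2.12 -8.06] turn [-0.72  0.   -0.01]
```

>>> {"fn": "play_rows", "kwargs": {"plan": [[[0, 0.8, -3, -0.3, 0, 0], [0.5, 1.7, -6.5, -0.6, 0, 0], [1, 2.1, -8.05, -0.72, 0, 0], [1.5, 2.1, -8.05, -0.72, 0, 0], [1.5, 2.1, -8.05, -0.72, 0, 0]]]}}

```text
time_s: 13.0
tcp_pos: [0.5953, -0.1813, 0.2192]
ee_rot: [[-0.001, -0.941, -0.339], [0.0, -0.339, 0.941], [-1.0, 0.001, 0.001]]
wrist_force: [0.4, 0.3, -0.5]
gripper_width: 0.344
```

>>> {"fn": "play_rows", "kwargs": {"plan": [[[0, 0, 0, 0, 0, 0], [0, 0, 0, 0, 0, 0]]]}}

```text
time_s: 13.25
tcp_pos: [0.5957, -0.1819, 0.2202]
ee_rot: [[0.001, -0.941, -0.339], [-0.0, -0.339, 0.941], [-1.0, -0.001, -0.0]]
wrist_force: [-0.0, 0.2, 0.4]
gripper_width: 0.344
```

```bash
python3 -c "
from h import *
go([.5949,-.1827,.215],199.7)
snap('top','t8')
snap('scene','s8');p=cv2.imread('pics/s8.png');a=cv2.resize(p[180:300,170:290],None,fx=5,fy=5,interpolation=cv2.INTER_CUBIC);cv2.imwrite('pics/s8c.png',a)"
```

```text
t 13.25 tcp [ 0.5957 -0.1819  0.2202] F [-0.   0.2  0.4] g 0.344 
shift cm [ 0.52  0.1  -0.05] turn [ 0.01 -0.    0.  ]
```

View pics/s8c.png

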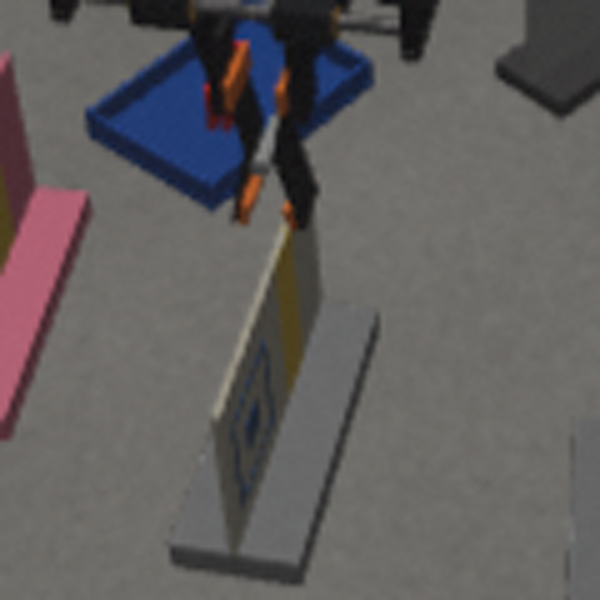

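```bash
python3 - <<'E'
from h import *
R,t,f,cx,cy=cal('scene')
def pr(P):
    c=R@np.array(P)+t; return np.array([cx+f*c[0]/c[2],cy+f*c[1]/c[2]])
n=np.array([.9415,.337,0]); a=np.array([-.337,.9415,0])
o=np.array([.5957,-.1819,0]); zt=.2202-.0215-.044
img=cv2.resize(cv2.imread('pics/s8.png')[180:300,170:290],None,fx=5,fy=5,interpolation=cv2.INTER_CUBIC)
def dot(P,c):
    q=(pr(P)-[170,180])*5+2; cv2.circle(img,tuple(int(v) for v in q),3,c,-1); return q.round()
for sgn in(1,-1):
    for w in(-.017,.017): print('tip',sgn,w,dot(o+sgn*.012*n+w*a+[0,0,zt],(0,255,0)))
m=.4985*n-.3725*a
for w in(-.12,-.015,.0,.015,.06): print('edge',w,dot(m+w*a+[0,0,.125],(255,0,255)))
cv2.imwrite('pics/s8d.png',img)
E
```

```text
tip 1 -0.017 [287. 228.]
tip 1 0.017 [303. 182.]
tip -1 -0.017 [241. 222.]
tip -1 0.017 [258. 177.]
edge -0.12 [210. 420.]
edge -0.015 [267. 264.]
edge 0.0 [274. 244.]
edge 0.015 [281. 224.]
edge 0.06 [303. 166.]
```

View pics/s8d.png

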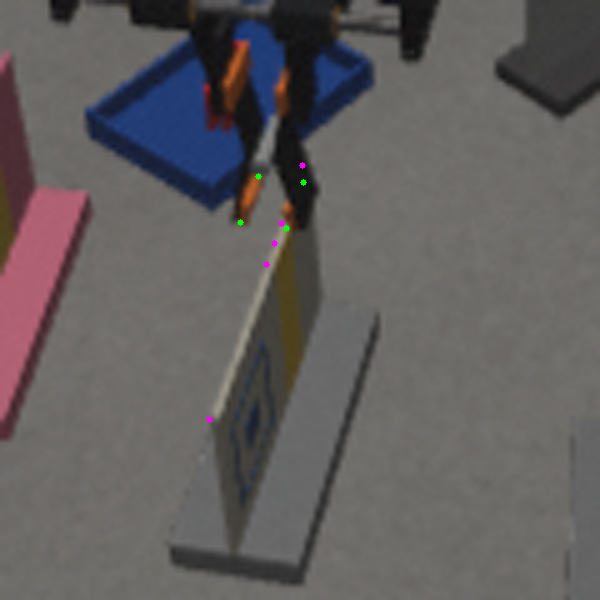

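```bash
python3 - <<'E'
from h import *
p=cv2.imread('pics/s7.png')
R,t,f,cx,cy=cal('scene')
def pr(P):
    c=R@np.array(P)+t; return np.array([cx+f*c[0]/c[2],cy+f*c[1]/c[2]])
n=np.array([.9415,.337,0]); a=np.array([-.337,.9415,0])
k=7;x0,y0=200,210
img=cv2.resize(p[y0:y0+85,x0:x0+60],None,fx=k,fy=k,interpolation=cv2.INTER_NEAREST)
m=.4985*n-.3725*a
for w in(-.12,-.015,.015,.06):
  for dz in (.125,.10):
    q=(pr(m+.002*n+w*a+[0,0,dz])-[x0,y0]+.5)*k; cv2.circle(img,tuple(int(v) for v in q),3,(255,0,255),-1)
cv2.imwrite('pics/s7d.png',img)
E
```

```text
(no output)
```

View pics/s7d.png

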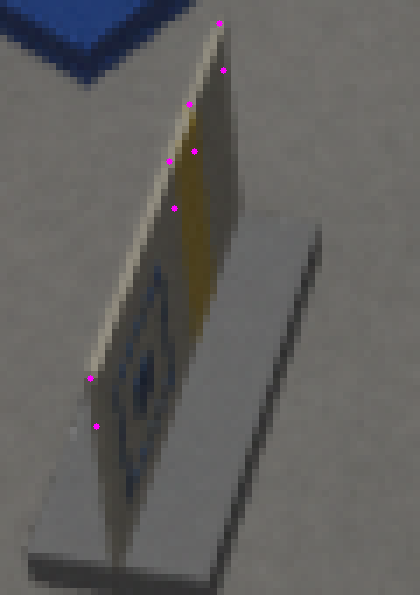

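The band spans (177,160)–(197,105) in this crop. My projections have the same 1-pixel camera offset that the jaw tips show, so the alignment is consistent. I'm descending slowly.

>>> {"fn": "play_rows", "kwargs": {"plan": [[[0.5, 0.1, -0.05, 0, 0, 0], [1, 0.1, -0.05, 0, 0, 0], [1.6, 0.1, -0.05, 0, 0, 0], [2.2, 0.1, -0.05, 0, 0, 0], [2.8, 0.1, -0.05, 0, 0, 0]]]}}

```text
time_s: 13.98
tcp_pos: [0.5945, -0.1835, 0.1913]
ee_rot: [[-0.0, -0.941, -0.338], [0.0, -0.338, 0.941], [-1.0, 0.0, 0.0]]
wrist_force: [0.2, -0.1, -0.6]
gripper_width: 0.344
```

>>> {"fn": "play_rows", "kwargs": {"plan": [[[0.6, 0, 0, 0, 0, 0], [1.2, 0, 0, 0, 0, 0], [1.8, 0, 0, 0, 0, 0], [2.4, 0, 0, 0, 0, 0], [2.4, 0, 0, 0, 0, 0]]]}}

```text
time_s: 14.6
tcp_pos: [0.5942, -0.1834, 0.1671]
ee_rot: [[-0.001, -0.941, -0.337], [0.0, -0.337, 0.941], [-1.0, 0.001, 0.001]]
wrist_force: [-0.0, -0.2, -0.8]
gripper_width: 0.342
```

>>> {"fn": "play_rows", "kwargs": {"plan": [[[0, 0, 0, 0, 0, 0], [0, 0, 0, 0, 0, 0], [0, 0, 0, 0, 0, 0], [0, 0, 0, 0, 0, 0]]]}}

```text
time_s: 15.1
tcp_pos: [0.5946, -0.1835, 0.1679]
ee_rot: [[0.0, -0.941, -0.338], [-0.0, -0.338, 0.941], [-1.0, -0.0, -0.0]]
wrist_force: [0.2, -0.4, -0.7]
gripper_width: 0.338
```

```bash
python3 -c "
from h import *
go([.5949,-.1827,.168],199.7)
snap('top','t9')
snap('scene','s9');p=cv2.imread('pics/s9.png');a=cv2.resize(p[190:290,170:290],None,fx=6,fy=6,interpolation=cv2.INTER_CUBIC);cv2.imwrite('pics/s9c.png',a)
go([.5949,-.1827,.168],199.7)"
```

```text
t 15.1 tcp [ 0.5946 -0.1835  0.1679] F [ 0.2 -0.4 -0.7] g 0.338 
shift cm [-0.01 -0.05  0.06] turn [ 0. -0.  0.]
t 15.2 tcp [ 0.5946 -0.1835  0.1679] F [ 0.3 -0.5  0.3] g 0.342 
shift cm [-0.01 -0.05  0.06] turn [ 0. -0.  0.]
```

View pics/s9c.png

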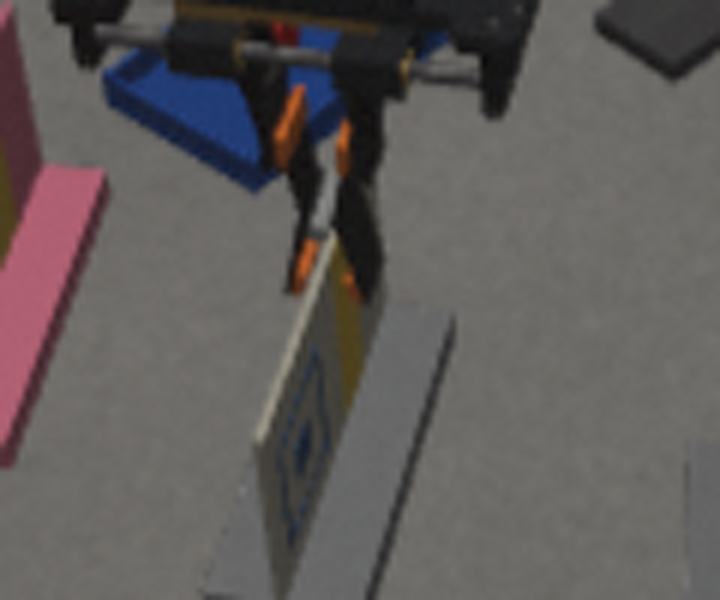

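View pics/t9.png

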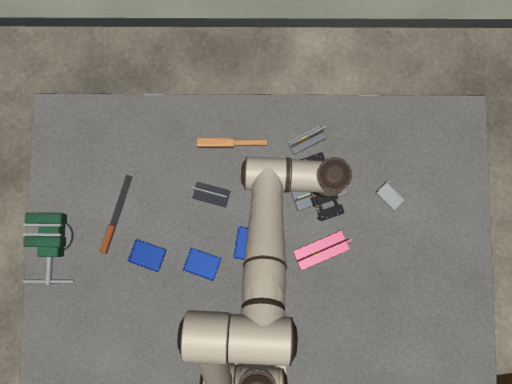

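```bash
python3 - <<'E'
from h import *
R,t,f,cx,cy=cal('scene')
def pr(P):
    c=R@np.array(P)+t; return np.array([cx+f*c[0]/c[2],cy+f*c[1]/c[2]])
n=np.array([.9415,.337,0]); a=np.array([-.337,.9415,0])
img=cv2.resize(cv2.imread('pics/s9.png')[200:250,205:245],None,fx=12,fy=12,interpolation=cv2.INTER_CUBIC)
o=np.array([.5946,-.1835,0])
for sgn in(1,-1):
    q=(pr(o+sgn*.012*n-.017*a+[0,0,.1024])-[205,200]+.5)*12; print(sgn,q); cv2.circle(img,tuple(int(v) for v in q),3,(0,255,0),-1)
m=.4985*n-.3725*a
for w,z in((-.017,.125),(-.017,.1024),(-.04,.125)):
    q=(pr(m+w*a+[0,0,z])-[205,200]+.5)*12; print(w,z,q); cv2.circle(img,tuple(int(v) for v in q),3,(255,0,255),-1)
cv2.imwrite('pics/s9d.png',img)
E
```

```text
1 [277.28137031 483.95500538]
-1 [169.98219856 469.58809972]
-0.017 0.125 [218.77957011 401.64817881]
-0.017 0.1024 [226.63297077 474.9138508 ]
-0.04 0.125 [190.47694792 479.10949496]
```

View pics/s9d.png

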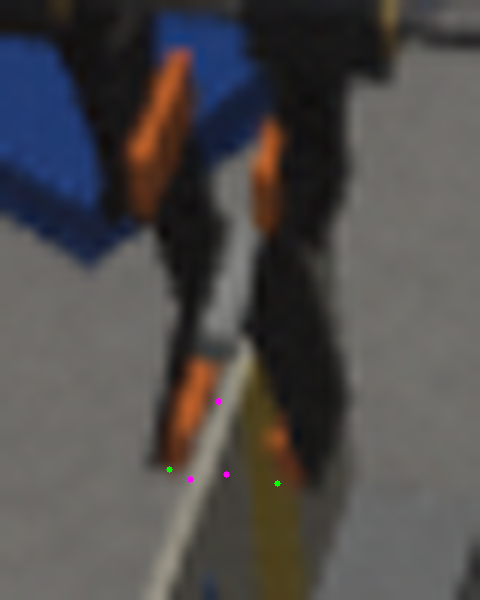

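The jaw tips in the crop, at about (183,465) and (290,487), are centred on the board plane at x≈235 and about 24 mm apart. The wrist force is near zero and the guard is in the tray, so I'm handing in.

```bash
python3 -c "
from h import *
print(r.finish_job())"
```

```text
the job is handed in; nothing more can be done
None
```

The job is handed in at about 15 s of the 54 s allowed, with the clip still held open over the board at the yellow band. The hand-in reported no verdict.

- **Guard:** I lifted it off the white board, stood it in the 110 × 150 mm blue tray and let go. The pictures taken after release show it standing there.
- **Clip:** I squeezed the tabs to about 30 mm, lifted the clip off the strip and lowered it over the board.

**Last checks:**
- **Jaws:** one each side, tips about 24 mm apart, centred on the board to within about 1 mm. By calculation from the tool height, the tips are about 22 mm below the top edge and the pivot about 21 mm above it.
- **Contact:** the wrist force was under 1 N, within noise, so there was no sign of the clip touching the board.
- **Brush, file and steel blank:** the last top view shows them where they started.

**Not directly checked:** the grip force on the clip was not measured; it follows from the clip's spring at that opening. The scene camera was off by about 1 pixel (2–2.5 mm), equally for board and clip, so I allowed for it.

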